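# Seal the blue-lidded dry box corner by corner

### The arm

A 6-joint arm with a two-finger parallel gripper is mounted at the origin on a cart in front of the work surface, level with it; the furniture and walls round the work are solid. World frame = base frame: x ahead of the robot, y to its left, z up, the work surface at z = 0. Lengths are in m, angles in rad, forces in N, time in s.
With the tool pointing down it reaches from about 0.325 to 0.775 m from the base axis. Payload 5.5 kg.
Tool frame: the origin (TCP) lies midway between the tips of the shut fingers; the grasp point (between the pads) lies 19 mm behind it; x points along the fingers, z is the direction in which the jaws open and shut, and the axes are right-handed (so a half turn about x gives the same grasp; the last joint's range is limited). The gripper opens to 88 mm and grips with 3 to 60 N. Pads are 20 mm wide; open, the fingers measure 115 mm over their backs; the gripper's body (75 mm by 178 mm) begins 61 mm behind the grasp point.
Start: joints at [-1.169, 0.091, 1.231, -0, 1.82, -0.057], TCP at [0.266, -0.538, 0.183] pointing down, gripper open.
Joint ranges: [-2.87, 2.87], [-0.86, 2.18], [0.17, 2.46], [-1.51, 4.65], [0.06, 2.69], [-2.65, 2.65]. Speed limits (rad/s): [2.57, 2.57, 3.01, 3.14, 3.14, 3.14].

### API

Orientations are given as a rotation vector (axis times angle).
In Python, from plant import status, viewer, close_job gives the robot as it stands.
- The arm moves only by the shell command python3 -m creep 'ROWS' [OPENING] [FORCE]. ROWS is JSON, a list of rows, each an object of numbers: "tx", "ty", "tz": the shift along the tool's x, y, z in mm; "wx", "wy", "wz": the turn, a rotation vector about the tool's x, y, z in rad. A call has 1 to 20 rows; each row shifts and turns the commanded pose from where the row before left it, along the tool's axes as they then stand; what a row does not reach is not made up. A row lasts 1/10 s, in which the tool goes at most 50 mm and 8.59 degrees, less where a joint would pass 70% of its speed; a pose out of reach is approached as far as the arm can. A call with a gripper value outside its range is refused whole. OPENING is the gripper's target within -1 to 1 (shut at 1, half-way at 0, fully open at -1), set as the call begins (- or left out, the last holds). The fingers move at their own pace and stop on an object; FORCE is the grip in N (left out, the last holds). Time passes only in rows, so rows that do not move let the fingers close. It gives the time, the measured TCP pose, the force and the opening at its end, in the units of the state.
- status.observe(): the state, without advancing time (a new reading comes with each control period).
- viewer.grab_frame(name): name is "scene" or "top" or "wrist"; returns a dict with "pixels" (480x640x3 uint8, blue, green, red), "K" (3x3 intrinsics, pixels), "R" (3x3) and "t" (3): a world point X has camera coordinates R X + t; the wrist camera has in their place "hand_eye" (4x4, takes a point from camera to tool coordinates, whose origin is the TCP and whose axes are the tool frame's). Camera axes: x right, y down, z forward; pixel columns grow to the right and rows downward; lengths in m; the calibration is good to about 2 mm. A picture is of the moment at which its call begins: read the wrist's pose just before it. There is no depth.
- close_job(): hands the job in, once; it reports no verdict.
The state is a dict: "time_s": time; "joint_positions": joint angles; "joint_vel": joint speeds; "tau": joint torques, N m; "position": TCP position; "ee_rot": TCP orientation; "contact_force": force on the tool from outside, world axes, zero at the start; "torque": the same for the moment, N m; "opening": finger opening in m.
Only numpy, scipy, OpenCV 4.12 (cv2) and the standard library are available. Lean on these libraries where they do the work, as an engineer would, in place of code of your own. Each camera call takes 0.05 s, during which the arm holds its last target.

### The job

Two small dry boxes stand on the bench with their lids only laid on, standing a few millimetres proud on their gaskets. Seal the one with the blue lid: press its lid down corner by corner, in turn, until it sits flat and fully home all round. Leave the box with the grey lid as it is.

Things in the scene. Friction and masses are not known exactly. Their poses are not given: they have to be found in the camera images.
- lid_blue: loose blue lid, 126 x 102 mm (x by y), with a 15 mm skirt round the box's neck, 3 mm play. Origin: centre of the underside of its 8 mm top plate, z up. Four black rubber press discs, 22 mm across, at x = +-39, y = +-28 mm, tops 10.5 mm above the origin; an indicator in the middle is 1 mm taller. While one corner goes down the opposite one lifts as much: the lid may rock until all four are in.
- box_blue: white dry box under the blue lid, 126 x 102 mm, fixed, with an orange gasket hidden under the lid; origin: centre of its underside, on the bench, x along the long side. The lid's origin is 87 mm above it at the start, 80 when sealed. By each disc, nearer the corner, a gasket pad gives way at about 6 N, sinks 7 mm to a hard stop and stays down, each by itself: a slow press of about 15 N per disc does it.
- lid_grey: grey lid of the other white dry box, the same in every size, its origin likewise; to be left as it is
Things that resemble listed ones, but are neither listed nor needed, are in the scene too. There is more than one size of the lid_blue; the job needs the larger.

How it is judged:
On the way:
1. a single corner or side of the blue lid goes down first, so that the lid leans by more than 2 degrees (angle between lid_blue's own z axis and vertical above 0.035 rad), for 0.1 s.
At the end, for the whole second after the job is handed in: the blue lid lies at rest on its box, all four corners pressed home: its origin at most 82.5 mm over the box's (80 when sealed, 87 at the start), level to 1.7 degrees and within 10 mm of the box's centre (z of lid_blue in the frame of box_blue between 0.077 and 0.0825 m and angle between lid_blue's own z axis and vertical below 0.03 rad and horizontal distance between lid_blue and box_blue below 0.01 m and linear speed of lid_blue below 0.02 m/s); the robot touches nothing.
It fails at once if the grey lid is pressed in at a corner or shifted (it leans more than 3.4 degrees or moves more than 15 mm), or is pressed down flat by more than 3 mm (distance of lid_grey from where it was at the start of the episode above 0.015 m or angle between lid_grey's own z axis and vertical above 0.06 rad or height (world z) of lid_grey below 0.084 m).
It also fails if it takes over 45 s, if anything falls off the work surface, if the arm or the gripper's body presses on something with over 40 N, if the wrist force passes 120 N, or if a joint passes its speed limit or range.

## Working session

There is one attempt and no reset: what is moved stays moved. The work goes in short steps, Python scripts to look and compute and a shell command to move; the robot and the scene stay as the last step left them, time stands still between calls to the robot, and variables do not carry over. Pictures are saved under pics/ and viewed, and the job is handed in when it is done.

```bash
ls; mkdir -p pics
python3 - <<'E'
from plant import status, viewer
import cv2,numpy as np
s=status.observe();print({k:np.round(v,3).tolist() for k,v in s.items()})
for n in("scene","top"):
    f=viewer.grab_frame(n);cv2.imwrite(f"pics/{n}0.png",f["pixels"]);print(n,np.round(f["K"],1).tolist(),np.round(f["R"],3).tolist(),np.round(f["t"],3))
E
```

```text
pics
{'time_s': 0.0, 'joint_positions': [-1.169, 0.092, 1.232, 0.0, 1.82, -0.057], 'joint_vel': [-0.001, 0.0, 0.0, -0.002, 0.002, -0.002], 'tau': [-0.004, -44.646, -40.645, 0.07, 0.029, -0.0], 'position': [0.266, -0.538, 0.182], 'ee_rot': [0.866, 1.394, -0.864], 'contact_force': [0.028, -0.075, 0.17], 'torque': [-0.031, -0.024, 0.005], 'opening': 0.088}
scene [[527.2, 0.0, 323.4], [0.0, 527.2, 246.2], [0.0, 0.0, 1.0]] [[-0.879, -0.476, 0.01], [-0.317, 0.57, -0.758], [0.356, -0.67, -0.652]] [0.409 0.312 0.649]
top [[615.2, 0.0, 329.4], [0.0, 615.2, 233.2], [0.0, 0.0, 1.0]] [[-0.028, -0.999, -0.025], [-0.985, 0.032, -0.167], [0.168, 0.02, -0.986]] [-0.095  0.548  1.129]
```

View pics/scene0.png

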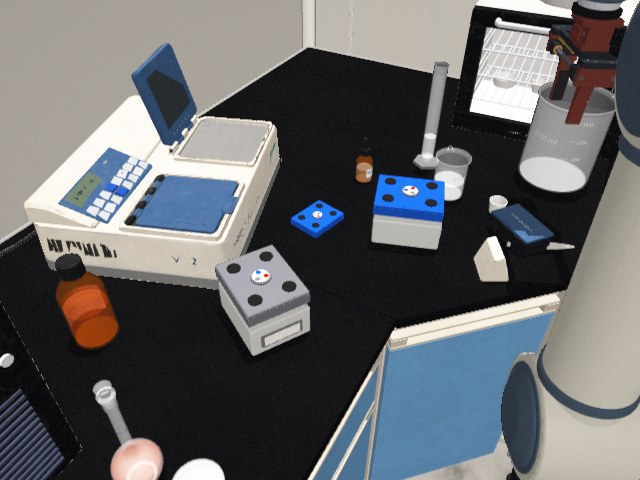

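View pics/top0.png

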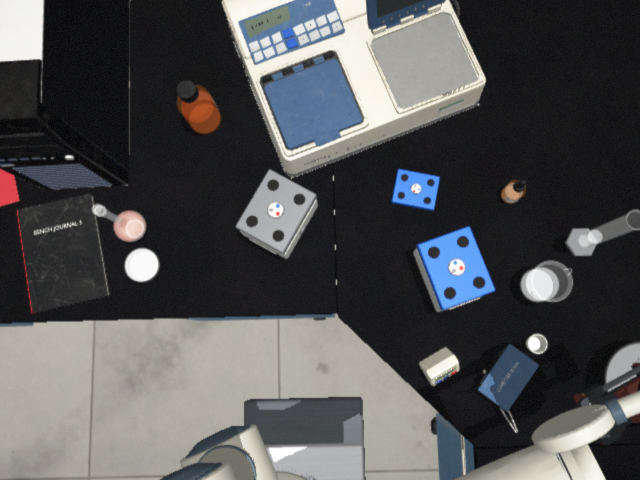

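Both images show a large blue lid on a white box (top 457,268; scene 410,197) and a small loose blue lid on the bench (top 416,189; scene 318,218). The larger one, on the box, fits the description. I'll confirm it in a crop and measure its discs.

```bash
cat > h.py <<'E'
import numpy as np,cv2
from plant import status, viewer
def ray(f,uv,z):
    C=-f["R"].T@f["t"]; d=f["R"].T@np.linalg.solve(f["K"],[uv[0],uv[1],1]); return C+d*(z-C[2])/d[2]
def proj(f,X):
    p=f["K"]@(f["R"]@np.array(X)+f["t"]);return p[:2]/p[2]
def discs(px,box):
    x0,y0,x1,y1=box;c=px[y0:y1,x0:x1];hsv=cv2.cvtColor(c,cv2.COLOR_BGR2HSV)
    blue=cv2.inRange(hsv,(95,120,90),(125,255,255))
    cs,_=cv2.findContours(blue,cv2.RETR_EXTERNAL,cv2.CHAIN_APPROX_NONE);o=max(cs,key=cv2.contourArea)
    m=np.zeros_like(blue);cv2.drawContours(m,[cv2.convexHull(o)],-1,255,-1)
    dark=cv2.inRange(hsv,(0,0,0),(180,255,80))&cv2.erode(m,np.ones((3,3)))
    n,l,st,ce=cv2.connectedComponentsWithStats(dark)
    return [(ce[i]+[x0,y0],st[i,4]) for i in range(1,n) if st[i,4]>25],o+[x0,y0]
E
python3 - <<'E'
from h import *
for n,b in(("top",(405,215,505,320)),("scene",(360,165,455,225))):
    f=viewer.grab_frame(n);d,o=discs(f["pixels"],b)
    P=[]
    for c,a in d:
        p=ray(f,c,.0975);P.append(p);print(n,c.round(1),a,p.round(4))
    print("centre",np.mean(P,0)); print("dists",[round(1000*np.linalg.norm(P[i]-P[j]),1) for i in range(len(P)) for j in range(i)])
    x0,y0,x1,y1=b;cv2.imwrite(f"pics/crop_{n}.png",cv2.resize(f["pixels"][y0-60:y1+10,x0-40:x1+10],None,fx=4,fy=4,interpolation=2)[:600,:800])
    print("tcp px",proj(f,status.observe()["position"]))
s=status.observe()
R=cv2.Rodrigues(np.array(s["ee_rot"]))[0];print(R.round(3))
E
```

```text
top [462.5 241.3] 77 [ 0.5131 -0.3528  0.0975]
top [433.4 252. ] 77 [ 0.4954 -0.2994  0.0975]
top [478.6 282.1] 80 [ 0.4386 -0.3766  0.0975]
top [449.5 292.7] 80 [ 0.4213 -0.3237  0.0975]
centre [ 0.46708644 -0.33812814  0.0975    ]
dists [np.float64(56.3), np.float64(78.2), np.float64(95.9), np.float64(96.3), np.float64(78.0), np.float64(55.6)]
tcp px [598.60916926 382.41818059]
scene [390.  180.7] 50 [ 0.5132 -0.3514  0.0975]
scene [431.5 185.3] 50 [ 0.4387 -0.3751  0.0975]
scene [387.5 197.5] 56 [ 0.4956 -0.2981  0.0975]
scene [430.6 202.4] 56 [ 0.4215 -0.3222  0.0975]
centre [ 0.46726654 -0.33669872  0.0975    ]
dists [np.float64(78.2), np.float64(56.1), np.float64(95.8), np.float64(96.2), np.float64(55.7), np.float64(77.9)]
tcp px [555.87863399 130.12185687]
[[-0.     0.897  0.443]
 [ 0.001  0.443 -0.897]
 [-1.     0.    -0.001]]
```

View pics/crop_top.png

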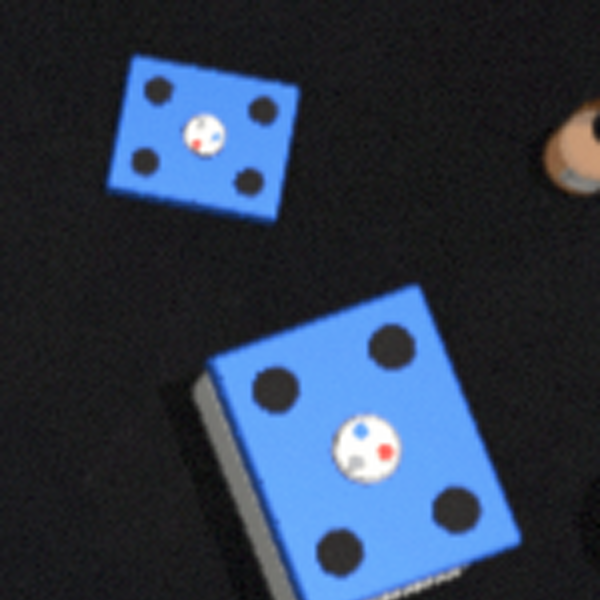

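The large lid is the right one: disc spacings come out at 78 x 56 mm, and the two views agree within 1.5 mm. I'll lift clear of the beaker, shut the fingers, and move above the nearest disc, D (0.4214, -0.323).

```bash
python3 -m creep '[{"tx":-15},{"tx":-25},{"tx":-20},{},{},{},{},{}]' 1 20 && python3 -m creep '[{"ty":10,"tz":-5},{"ty":20,"tz":-11},{"ty":22,"tz":-12},{"ty":22,"tz":-12},{"ty":22,"tz":-12},{"ty":22,"tz":-12},{"ty":22,"tz":-12},{"ty":22,"tz":-12},{"ty":22,"tz":-12},{"ty":20,"tz":-10},{"ty":15,"tz":-8},{"ty":10,"tz":-4},{"ty":5,"tz":-2},{},{}]'
```

```text
invalid input
```

```bash
python3 -m creep '[{"tx":-15},{"tx":-25},{"tx":-20},{"tx":0},{"tx":0},{"tx":0},{"tx":0},{"tx":0}]' 1 20
```

```text
invalid input
```

```bash
python3 -m creep '[{"tx":-15,"ty":0,"tz":0,"wx":0,"wy":0,"wz":0},{"tx":-25,"ty":0,"tz":0,"wx":0,"wy":0,"wz":0},{"tx":-20,"ty":0,"tz":0,"wx":0,"wy":0,"wz":0},{"tx":0,"ty":0,"tz":0,"wx":0,"wy":0,"wz":0},{"tx":0,"ty":0,"tz":0,"wx":0,"wy":0,"wz":0},{"tx":0,"ty":0,"tz":0,"wx":0,"wy":0,"wz":0}]' 1 20; python3 -c "
from plant import status;print(status.observe())"
```

```text
time_s: 0.8
position: [0.2656, -0.5376, 0.2412]
ee_rot: [0.866, 1.394, -0.864]
contact_force: [0.0, 0.0, -1.1]
opening: 0.0434
{'time_s': 0.8, 'joint_positions': array([-1.16870482e+00,  1.13473915e-01,  1.10346139e+00,  5.18992596e-06,
        1.92728284e+00, -5.66970344e-02]), 'joint_vel': array([-0.00013654,  0.00280599,  0.00736668,  0.00113518,  0.00331641,
        0.00102203]), 'tau': array([ 1.67672307e-02, -4.60125804e+01, -4.09818077e+01,  6.89705950e-02,
        3.37344885e-02,  1.12182707e-05]), 'position': array([ 0.26556539, -0.53759162,  0.24119744]), 'ee_rot': array([ 0.86648229,  1.39417532, -0.86400057]), 'contact_force': array([ 0.04269605,  0.03507152, -1.12829117]), 'torque': array([-0.0033208 ,  0.01081554, -0.00711059]), 'opening': 0.04336669586316672}
```

All six keys are required in each row. Next is the move above D.

```bash
python3 -m creep '[{"tx":0,"ty":10,"tz":-5,"wx":0,"wy":0,"wz":0},{"tx":0,"ty":20,"tz":-11,"wx":0,"wy":0,"wz":0},{"tx":0,"ty":24,"tz":-13,"wx":0,"wy":0,"wz":0},{"tx":0,"ty":24,"tz":-13,"wx":0,"wy":0,"wz":0},{"tx":0,"ty":24,"tz":-13,"wx":0,"wy":0,"wz":0},{"tx":0,"ty":24,"tz":-13,"wx":0,"wy":0,"wz":0},{"tx":0,"ty":24,"tz":-13,"wx":0,"wy":0,"wz":0},{"tx":0,"ty":24,"tz":-13,"wx":0,"wy":0,"wz":0},{"tx":0,"ty":24,"tz":-13,"wx":0,"wy":0,"wz":0},{"tx":0,"ty":20,"tz":-9,"wx":0,"wy":0,"wz":0},{"tx":0,"ty":12,"tz":-6,"wx":0,"wy":0,"wz":0},{"tx":0,"ty":4,"tz":-2,"wx":0,"wy":0,"wz":0},{"tx":0,"ty":0,"tz":0,"wx":0,"wy":0,"wz":0},{"tx":0,"ty":0,"tz":0,"wx":0,"wy":0,"wz":0}]'
python3 - <<'E'
from h import *
s=status.observe();p=s["position"];R=cv2.Rodrigues(np.array(s["ee_rot"]))[0]
for n,q in dict(A=(.513,-.352),B=(.4955,-.2987),C=(.4387,-.3758),D=(.4214,-.323)).items(): print(n,(1000*R.T@(np.array([*q,.0975])-p)).round(1))
f=viewer.grab_frame("scene");cv2.imwrite("pics/s1.png",f["pixels"])
f=viewer.grab_frame("wrist");cv2.imwrite("pics/w1.png",f["pixels"])
E
```

```text
time_s: 2.2
position: [0.4202, -0.3236, 0.2429]
ee_rot: [0.865, 1.392, -0.866]
contact_force: [0.5, 0.0, 0.4]
opening: 0.0004
A [145.4  70.8  66.5]
B [145.4  78.6  11. ]
C [145.4  -6.4  55. ]
D [145.4   1.4  -0. ]
```

View pics/w1.png

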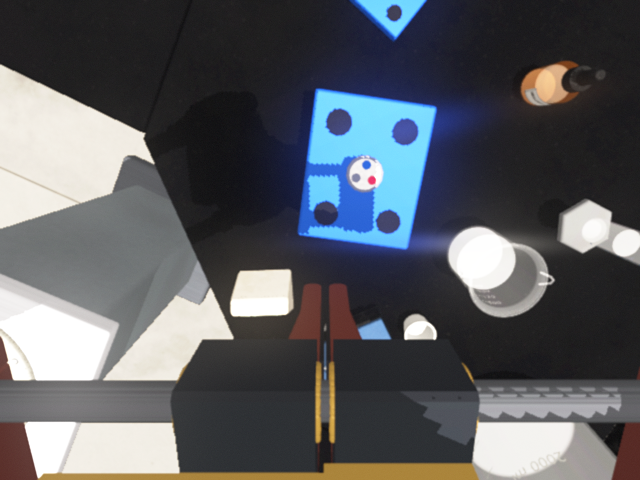

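View pics/s1.png

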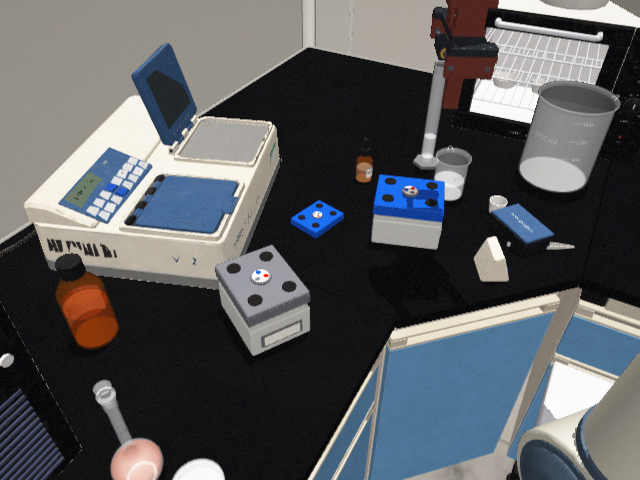

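The wrist view shows the blue lid with D at (326,213). The scene view shows the fingers shut and clear of everything. Now I'll descend to about 12 mm above D.

```bash
python3 - <<'E'
from h import *
s=status.observe();f=viewer.grab_frame("wrist");R=cv2.Rodrigues(np.array(s["ee_rot"]))[0];H=f["hand_eye"]
for n,uv in dict(D=(326,213),C=(388,222),B=(339,122),A=(405,131)).items():
    d=R@H[:3,:3]@np.linalg.solve(f["K"],[*uv,1]);c=R@H[:3,3]+s["position"];print(n,(c+d*(.0975-c[2])/d[2]).round(4))
E
python3 -m creep '[{"tx":20,"ty":0,"tz":0,"wx":0,"wy":0,"wz":0},{"tx":25,"ty":0,"tz":0,"wx":0,"wy":0,"wz":0},{"tx":25,"ty":1,"tz":0,"wx":0,"wy":0,"wz":0},{"tx":25,"ty":0,"tz":0,"wx":0,"wy":0,"wz":0},{"tx":20,"ty":0,"tz":0,"wx":0,"wy":0,"wz":0},{"tx":12,"ty":0,"tz":0,"wx":0,"wy":0,"wz":0},{"tx":6,"ty":0,"tz":0,"wx":0,"wy":0,"wz":0},{"tx":0,"ty":0,"tz":0,"wx":0,"wy":0,"wz":0},{"tx":0,"ty":0,"tz":0,"wx":0,"wy":0,"wz":0}]'
```

```text
D [ 0.4231 -0.3236  0.0975]
C [ 0.44   -0.3765  0.0975]
B [ 0.4967 -0.2993  0.0975]
A [ 0.5146 -0.3518  0.0975]
time_s: 3.25
position: [0.4218, -0.3232, 0.1113]
ee_rot: [0.865, 1.39, -0.865]
contact_force: [-0.5, -0.7, 0.5]
opening: 0.0005
```

```bash
python3 -m creep '[{"tx":4,"ty":0,"tz":0,"wx":0,"wy":0,"wz":0},{"tx":4,"ty":0,"tz":0,"wx":0,"wy":0,"wz":0},{"tx":2,"ty":0,"tz":0,"wx":0,"wy":0,"wz":0},{"tx":1,"ty":0,"tz":0,"wx":0,"wy":0,"wz":0},{"tx":1,"ty":0,"tz":0,"wx":0,"wy":0,"wz":0},{"tx":1,"ty":0,"tz":0,"wx":0,"wy":0,"wz":0},{"tx":1,"ty":0,"tz":0,"wx":0,"wy":0,"wz":0},{"tx":1,"ty":0,"tz":0,"wx":0,"wy":0,"wz":0},{"tx":0,"ty":0,"tz":0,"wx":0,"wy":0,"wz":0}]'
```

```text
time_s: 4.15
position: [0.4214, -0.3227, 0.095]
ee_rot: [0.865, 1.392, -0.865]
contact_force: [0.1, -0.7, -0.3]
opening: 0.0007
```

```bash
python3 -m creep '[{"tx":1,"ty":0,"tz":0,"wx":0,"wy":0,"wz":0},{"tx":1,"ty":0,"tz":0,"wx":0,"wy":0,"wz":0},{"tx":1,"ty":0,"tz":0,"wx":0,"wy":0,"wz":0},{"tx":0,"ty":0,"tz":0,"wx":0,"wy":0,"wz":0}]'
```

```text
time_s: 4.55
position: [0.4215, -0.3226, 0.0919]
ee_rot: [0.865, 1.392, -0.865]
contact_force: [1.0, 0.5, -1.0]
opening: 0.0006
```

No force yet at 0.092, so I'll look.

Run:
```python
from h import *
f=viewer.grab_frame("scene");cv2.imwrite("pics/s2.png",cv2.resize(f["pixels"][100:260,340:500],None,fx=3.75,fy=3.75,interpolation=2))
print(status.observe()["contact_force"])
```

```text
[-0.57533095  0.21211272 -0.07195519]
```

View pics/s2.png

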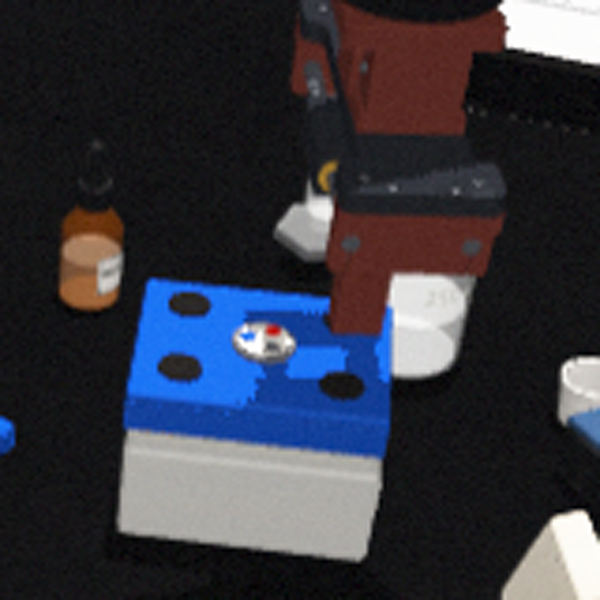

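The fingertip appears at about crop (357,330), above D rather than on it. I'll triangulate the tip from both views.

Run:
```python
from h import *
p=status.observe()["position"]
for n in("scene","top"):
    f=viewer.grab_frame(n);uv=proj(f,p);print(n,uv)
    x,y=uv.astype(int);c=f["pixels"][y-50:y+50,x-50:x+50].copy();c=cv2.resize(c,None,fx=6,fy=6,interpolation=0)
    cv2.drawMarker(c,tuple(((uv-[x-50,y-50])*6).astype(int).tolist()),(0,255,0),0,20,2);cv2.imwrite(f"pics/tip_{n}.png",c)
    print((x-50,y-50))
```

```text
scene [430.33324652 204.75384853]
(np.int64(380), np.int64(154))
top [448.38954235 292.83743459]
(np.int64(398), np.int64(242))
```

View pics/tip_scene.png

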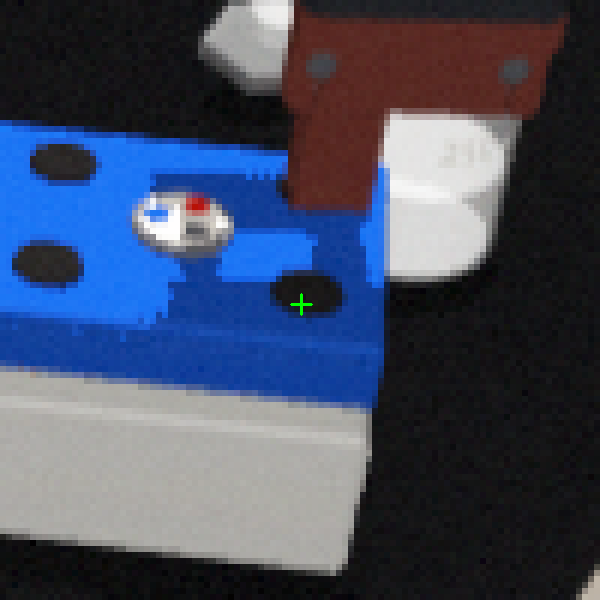

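View pics/tip_top.png

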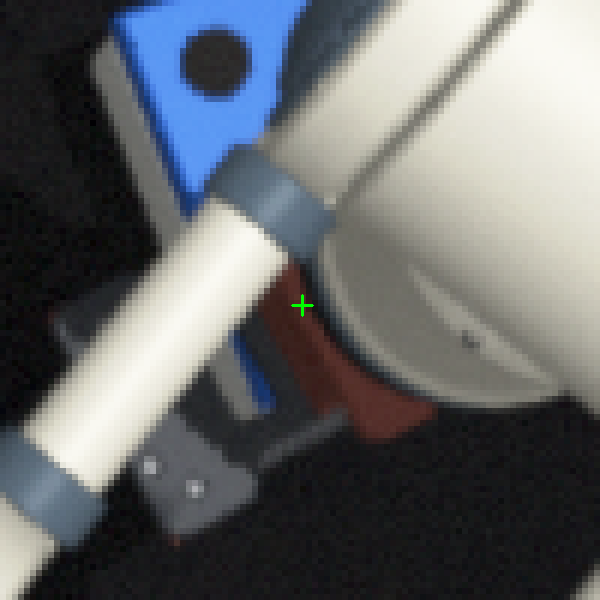

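Run:
```python
from h import *
p=status.observe()["position"]
f=viewer.grab_frame("wrist");H=np.linalg.inv(f["hand_eye"]);K=f["K"]
print(f["hand_eye"].round(3))
im=f["pixels"]
for d in(0,-10,-19,-30,-40,-60):
    q=K@(H[:3,:3]@np.array([d/1000,0,0])+H[:3,3]);print(d,(q[:2]/q[2]).round(1))
cv2.imwrite("pics/w2.png",im)
f=viewer.grab_frame("scene")
print("s1",proj(f,[.4202,-.3236,.2429]),[proj(f,[.4215,-.3226,z]).round(1).tolist() for z in (.09,.11,.13,.15)])
```

```text
[[ 0.001 -0.281  0.96  -0.202]
 [-0.    -0.96  -0.281  0.077]
 [ 1.    -0.    -0.001  0.   ]
 [ 0.     0.     0.     1.   ]]
0 [324.6 275.2]
-10 [324.6 282.2]
-19 [324.6 289.1]
-30 [324.6 298.3]
-40 [324.5 307.7]
-60 [324.5 329.9]
s1 [444.47127891 129.50710958] [[430.1, 205.7], [431.7, 196.6], [433.4, 187.3], [435.0, 177.8]]
```

View pics/w2.png

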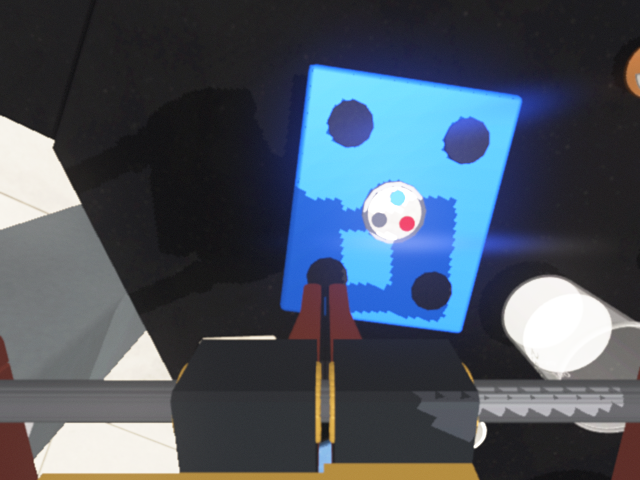

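Run:
```python
from h import *
from scipy.optimize import brentq
s=status.observe();f=viewer.grab_frame("wrist");H=f["hand_eye"];K=f["K"];Hi=np.linalg.inv(H)
for y in(0,10,15):
  for d in(0,-20,-40):
    q=K@(Hi[:3,:3]@np.array([d/1000,y/1000,0])+Hi[:3,3]);print(y,d,(q[:2]/q[2]).round(1))
im=f["pixels"]
def tool(uv,x):
    d=H[:3,:3]@np.linalg.solve(K,[*uv,1]);c=H[:3,3];return c+d*(x-c[0])/d[0]
U=dict(A=(466,141),B=(350,123),C=(431,291))
for x in(-.01,0,.01,.02,.03,.04):
    P={k:tool(v,x) for k,v in U.items()}
    print(x,[round(1000*np.linalg.norm(P[a]-P[b]),1) for a,b in("AB","AC","BC")],{k:(1000*v).round(0).tolist() for k,v in P.items()})
```

```text
0 0 [324.6 275.2]
0 -20 [324.6 289.9]
0 -40 [324.5 307.7]
10 0 [324.6 257.5]
10 -20 [324.6 270.6]
10 -40 [324.5 286.6]
15 0 [324.6 248.4]
15 -20 [324.6 260.8]
15 -40 [324.5 275.8]
-0.01 [np.float64(54.4), np.float64(75.8), np.float64(93.6)] {'A': [-10.0, 70.0, 66.0], 'B': [-10.0, 78.0, 12.0], 'C': [-10.0, -5.0, 55.0]}
0 [np.float64(57.3), np.float64(79.7), np.float64(98.5)] {'A': [0.0, 70.0, 69.0], 'B': [0.0, 78.0, 12.0], 'C': [0.0, -9.0, 58.0]}
0.01 [np.float64(60.1), np.float64(83.7), np.float64(103.3)] {'A': [10.0, 69.0, 72.0], 'B': [10.0, 78.0, 13.0], 'C': [10.0, -13.0, 61.0]}
0.02 [np.float64(63.0), np.float64(87.6), np.float64(108.2)] {'A': [20.0, 69.0, 76.0], 'B': [20.0, 78.0, 13.0], 'C': [20.0, -18.0, 63.0]}
0.03 [np.float64(65.8), np.float64(91.6), np.float64(113.1)] {'A': [30.0, 69.0, 79.0], 'B': [30.0, 78.0, 14.0], 'C': [30.0, -22.0, 66.0]}
0.04 [np.float64(68.6), np.float64(95.5), np.float64(118.0)] {'A': [40.0, 68.0, 83.0], 'B': [40.0, 78.0, 15.0], 'C': [40.0, -26.0, 69.0]}
```

Wrist-view disc spacings put the lid about 5 mm behind the nominal TCP, as expected. But scene and wrist both show the real fingertips about 35–38 mm behind the nominal TCP, so there has been no contact yet. I'll keep going down gently and watch the force.

```bash
python3 -m creep '[{"tx":2,"ty":0,"tz":0,"wx":0,"wy":0,"wz":0},{"tx":2,"ty":0,"tz":0,"wx":0,"wy":0,"wz":0},{"tx":2,"ty":0,"tz":0,"wx":0,"wy":0,"wz":0},{"tx":2,"ty":0,"tz":0,"wx":0,"wy":0,"wz":0},{"tx":2,"ty":0,"tz":0,"wx":0,"wy":0,"wz":0}]'
python3 -m creep '[{"tx":2,"ty":0,"tz":0,"wx":0,"wy":0,"wz":0},{"tx":2,"ty":0,"tz":0,"wx":0,"wy":0,"wz":0},{"tx":2,"ty":0,"tz":0,"wx":0,"wy":0,"wz":0},{"tx":2,"ty":0,"tz":0,"wx":0,"wy":0,"wz":0},{"tx":0,"ty":0,"tz":0,"wx":0,"wy":0,"wz":0}]'
python3 - <<'E'
from h import *
f=viewer.grab_frame("scene");cv2.imwrite("pics/s3.png",cv2.resize(f["pixels"][100:260,340:500],None,fx=3.75,fy=3.75,interpolation=2))
E
```

```text
time_s: 5.35
position: [0.4215, -0.3227, 0.0819]
ee_rot: [0.865, 1.392, -0.865]
contact_force: [0.0, 0.1, -0.1]
opening: 0.0002
time_s: 5.85
position: [0.4214, -0.3226, 0.0737]
ee_rot: [0.865, 1.393, -0.865]
contact_force: [-0.6, 0.5, 0.6]
opening: 0.0006
```

View pics/s3.png

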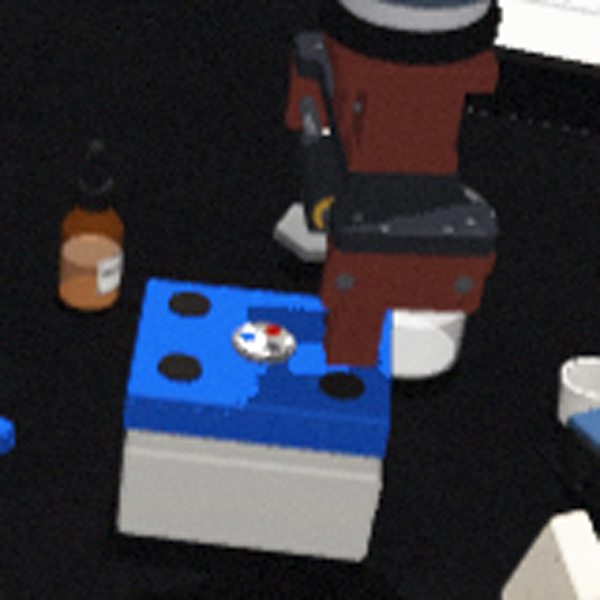

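The tip is now right above D, with its lower edge at crop (352,362). I'll continue.

```bash
python3 -m creep '[{"tx":2,"ty":0,"tz":0,"wx":0,"wy":0,"wz":0},{"tx":2,"ty":0,"tz":0,"wx":0,"wy":0,"wz":0},{"tx":2,"ty":0,"tz":0,"wx":0,"wy":0,"wz":0},{"tx":1,"ty":0,"tz":0,"wx":0,"wy":0,"wz":0},{"tx":1,"ty":0,"tz":0,"wx":0,"wy":0,"wz":0}]'
python3 -m creep '[{"tx":1,"ty":0,"tz":0,"wx":0,"wy":0,"wz":0},{"tx":1,"ty":0,"tz":0,"wx":0,"wy":0,"wz":0},{"tx":1,"ty":0,"tz":0,"wx":0,"wy":0,"wz":0},{"tx":1,"ty":0,"tz":0,"wx":0,"wy":0,"wz":0}]'
```

```text
time_s: 6.4
position: [0.4215, -0.3227, 0.066]
ee_rot: [0.865, 1.392, -0.865]
contact_force: [-1.9, -0.1, -0.1]
opening: 0.0002
time_s: 6.8
position: [0.4215, -0.3227, 0.0621]
ee_rot: [0.865, 1.392, -0.865]
contact_force: [-0.2, -0.3, -0.4]
opening: 0.0007
```

```bash
python3 -m creep '[{"tx":1,"ty":0,"tz":0,"wx":0,"wy":0,"wz":0},{"tx":1,"ty":0,"tz":0,"wx":0,"wy":0,"wz":0},{"tx":1,"ty":0,"tz":0,"wx":0,"wy":0,"wz":0}]'
python3 -m creep '[{"tx":1,"ty":0,"tz":0,"wx":0,"wy":0,"wz":0},{"tx":1,"ty":0,"tz":0,"wx":0,"wy":0,"wz":0},{"tx":1,"ty":0,"tz":0,"wx":0,"wy":0,"wz":0}]'
```

```text
time_s: 7.1
position: [0.4215, -0.3227, 0.059]
ee_rot: [0.865, 1.392, -0.865]
contact_force: [0.1, 1.2, 0.4]
opening: 0.0004
time_s: 7.4
position: [0.4216, -0.3228, 0.0576]
ee_rot: [0.865, 1.391, -0.865]
contact_force: [-3.2, 2.8, 9.3]
opening: 0.0004
```

Run:
```python
from h import *
f=viewer.grab_frame("scene");cv2.imwrite("pics/s4.png",cv2.resize(f["pixels"][100:260,340:500],None,fx=3.75,fy=3.75,interpolation=2))
```

```text
(no output)
```

View pics/s4.png

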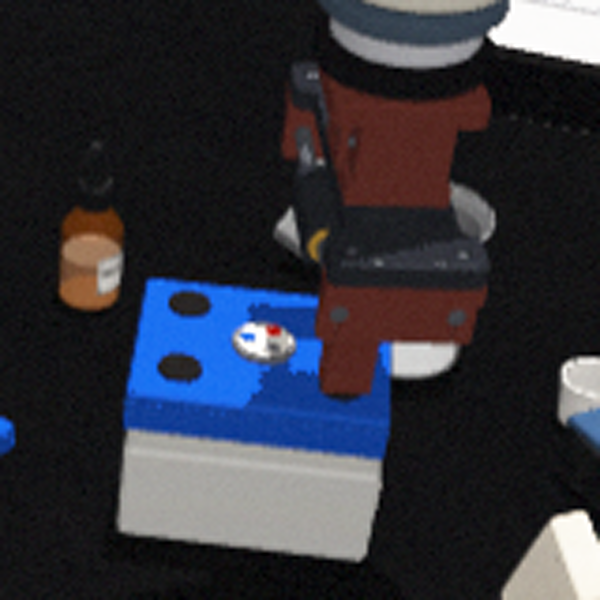

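Contact at TCP z ≈ 0.058, with the tip on disc D. Now the slow press.

```bash
python3 -m creep '[{"tx":1,"ty":0,"tz":0,"wx":0,"wy":0,"wz":0},{"tx":1,"ty":0,"tz":0,"wx":0,"wy":0,"wz":0},{"tx":1,"ty":0,"tz":0,"wx":0,"wy":0,"wz":0},{"tx":1,"ty":0,"tz":0,"wx":0,"wy":0,"wz":0}]'
python3 -m creep '[{"tx":1,"ty":0,"tz":0,"wx":0,"wy":0,"wz":0},{"tx":1,"ty":0,"tz":0,"wx":0,"wy":0,"wz":0},{"tx":1,"ty":0,"tz":0,"wx":0,"wy":0,"wz":0}]'
```

```text
time_s: 7.85
position: [0.4212, -0.3225, 0.0541]
ee_rot: [0.865, 1.392, -0.865]
contact_force: [-5.9, 5.0, 11.4]
opening: 0.0005
time_s: 8.15
position: [0.4212, -0.3226, 0.0525]
ee_rot: [0.865, 1.391, -0.865]
contact_force: [-8.8, 7.8, 20.6]
opening: 0.0002
```

```bash
python3 -m creep '[{"tx":1,"ty":0,"tz":0,"wx":0,"wy":0,"wz":0},{"tx":0,"ty":0,"tz":0,"wx":0,"wy":0,"wz":0}]'
python3 - <<'E'
from h import *
f=viewer.grab_frame("scene");cv2.imwrite("pics/s5.png",cv2.resize(f["pixels"][100:260,340:500],None,fx=3.75,fy=3.75,interpolation=2))
E
```

```text
time_s: 8.35
position: [0.4212, -0.3226, 0.0525]
ee_rot: [0.864, 1.391, -0.865]
contact_force: [-9.0, 6.7, 20.9]
opening: 0.0007
```

View pics/s5.png

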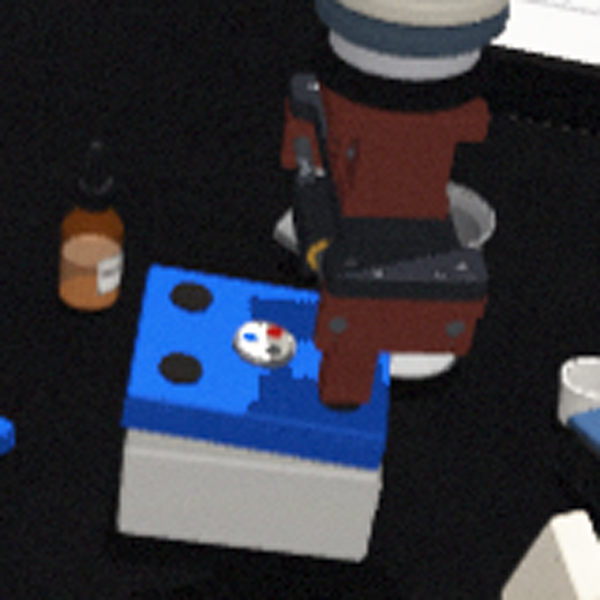

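Corner D is home: it stopped hard at 0.0525 under 21 N. The lid leans, with the far corner A raised. Next is B, which lies ty +77, tz +11 from D.

```bash
python3 -m creep '[{"tx":-10,"ty":0,"tz":0,"wx":0,"wy":0,"wz":0},{"tx":-25,"ty":0,"tz":0,"wx":0,"wy":0,"wz":0},{"tx":0,"ty":12,"tz":2,"wx":0,"wy":0,"wz":0},{"tx":0,"ty":25,"tz":4,"wx":0,"wy":0,"wz":0},{"tx":0,"ty":25,"tz":3,"wx":0,"wy":0,"wz":0},{"tx":0,"ty":15,"tz":2,"wx":0,"wy":0,"wz":0},{"tx":0,"ty":0,"tz":0,"wx":0,"wy":0,"wz":0},{"tx":10,"ty":0,"tz":0,"wx":0,"wy":0,"wz":0},{"tx":8,"ty":0,"tz":0,"wx":0,"wy":0,"wz":0},{"tx":0,"ty":0,"tz":0,"wx":0,"wy":0,"wz":0}]'
python3 - <<'E'
from h import *
f=viewer.grab_frame("scene");cv2.imwrite("pics/s6.png",cv2.resize(f["pixels"][100:260,340:500],None,fx=3.75,fy=3.75,interpolation=2))
E
```

```text
time_s: 9.4
position: [0.4938, -0.2982, 0.0627]
ee_rot: [0.866, 1.395, -0.866]
contact_force: [0.4, 1.3, -0.3]
opening: 0.0004
```

View pics/s6.png

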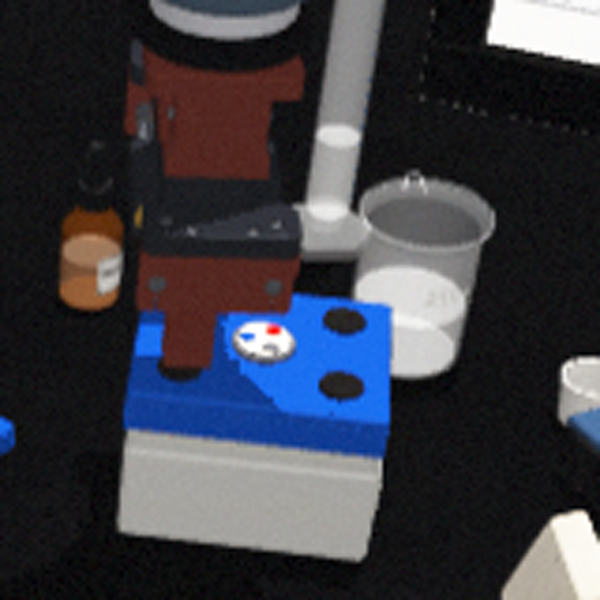

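The lid has rocked back level on the remaining pads, and the tip is just above B. Pressing.

```bash
python3 -m creep '[{"tx":2,"ty":0,"tz":0,"wx":0,"wy":0,"wz":0},{"tx":1,"ty":0,"tz":0,"wx":0,"wy":0,"wz":0},{"tx":1,"ty":0,"tz":0,"wx":0,"wy":0,"wz":0},{"tx":1,"ty":0,"tz":0,"wx":0,"wy":0,"wz":0},{"tx":1,"ty":0,"tz":0,"wx":0,"wy":0,"wz":0},{"tx":1,"ty":0,"tz":0,"wx":0,"wy":0,"wz":0},{"tx":1,"ty":0,"tz":0,"wx":0,"wy":0,"wz":0},{"tx":1,"ty":0,"tz":0,"wx":0,"wy":0,"wz":0}]'
python3 -m creep '[{"tx":1,"ty":0,"tz":0,"wx":0,"wy":0,"wz":0},{"tx":1,"ty":0,"tz":0,"wx":0,"wy":0,"wz":0},{"tx":1,"ty":0,"tz":0,"wx":0,"wy":0,"wz":0},{"tx":0,"ty":0,"tz":0,"wx":0,"wy":0,"wz":0}]'
```

```text
time_s: 10.25
position: [0.4956, -0.2984, 0.0573]
ee_rot: [0.865, 1.391, -0.865]
contact_force: [-2.6, 2.4, 5.9]
opening: 0.0003
time_s: 10.65
position: [0.4954, -0.2981, 0.0543]
ee_rot: [0.865, 1.392, -0.864]
contact_force: [-2.2, 2.4, 5.9]
opening: 0.0007
```

```bash
python3 -m creep '[{"tx":1,"ty":0,"tz":0,"wx":0,"wy":0,"wz":0},{"tx":1,"ty":0,"tz":0,"wx":0,"wy":0,"wz":0},{"tx":1,"ty":0,"tz":0,"wx":0,"wy":0,"wz":0},{"tx":0,"ty":0,"tz":0,"wx":0,"wy":0,"wz":0}]'
python3 -m creep '[{"tx":1,"ty":0,"tz":0,"wx":0,"wy":0,"wz":0},{"tx":1,"ty":0,"tz":0,"wx":0,"wy":0,"wz":0},{"tx":0,"ty":0,"tz":0,"wx":0,"wy":0,"wz":0}]'
```

```text
time_s: 11.05
position: [0.4955, -0.298, 0.0519]
ee_rot: [0.865, 1.392, -0.864]
contact_force: [-3.4, 3.8, 8.3]
opening: 0.0003
time_s: 11.35
position: [0.4957, -0.298, 0.0517]
ee_rot: [0.865, 1.391, -0.864]
contact_force: [-6.5, 6.4, 15.3]
opening: 0.0
```

```bash
python3 -m creep '[{"tx":1,"ty":0,"tz":0,"wx":0,"wy":0,"wz":0},{"tx":0,"ty":0,"tz":0,"wx":0,"wy":0,"wz":0}]' ; python3 -m creep '[{"tx":-10,"ty":0,"tz":0,"wx":0,"wy":0,"wz":0},{"tx":-25,"ty":0,"tz":0,"wx":0,"wy":0,"wz":0},{"tx":0,"ty":-2,"tz":15,"wx":0,"wy":0,"wz":0},{"tx":0,"ty":-3,"tz":20,"wx":0,"wy":0,"wz":0},{"tx":0,"ty":-3,"tz":20,"wx":0,"wy":0,"wz":0},{"tx":0,"ty":0,"tz":0,"wx":0,"wy":0,"wz":0},{"tx":5,"ty":0,"tz":0,"wx":0,"wy":0,"wz":0},{"tx":0,"ty":0,"tz":0,"wx":0,"wy":0,"wz":0}]'
python3 - <<'E'
from h import *
f=viewer.grab_frame("scene");cv2.imwrite("pics/s7.png",cv2.resize(f["pixels"][100:260,340:500],None,fx=3.75,fy=3.75,interpolation=2))
E
```

```text
time_s: 11.55
position: [0.4957, -0.298, 0.0516]
ee_rot: [0.865, 1.39, -0.864]
contact_force: [-8.2, 7.3, 19.1]
opening: 0.0003
time_s: 12.35
position: [0.5121, -0.3503, 0.076]
ee_rot: [0.865, 1.394, -0.865]
contact_force: [0.6, 0.4, -0.7]
opening: 0.0005
```

View pics/s7.png

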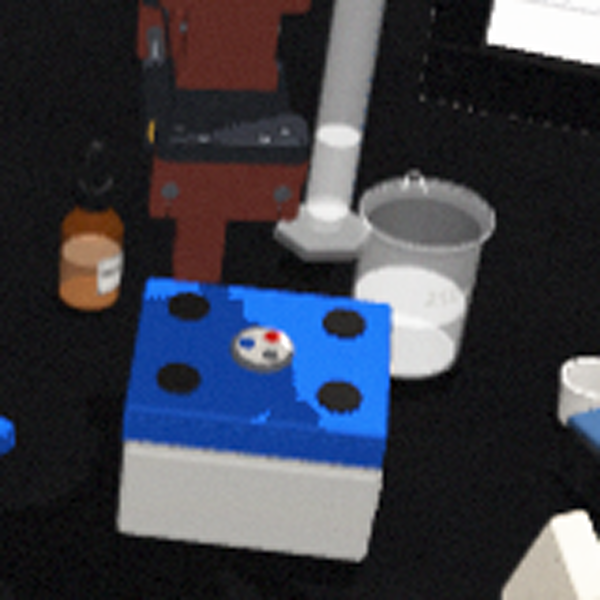

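The B–D side is home and the far side is still up. Pressing A.

```bash
python3 -m creep '[{"tx":6,"ty":0,"tz":1,"wx":0,"wy":0,"wz":0},{"tx":6,"ty":0,"tz":0,"wx":0,"wy":0,"wz":0},{"tx":2,"ty":0,"tz":0,"wx":0,"wy":0,"wz":0},{"tx":1,"ty":0,"tz":0,"wx":0,"wy":0,"wz":0},{"tx":1,"ty":0,"tz":0,"wx":0,"wy":0,"wz":0},{"tx":1,"ty":0,"tz":0,"wx":0,"wy":0,"wz":0},{"tx":1,"ty":0,"tz":0,"wx":0,"wy":0,"wz":0},{"tx":1,"ty":0,"tz":0,"wx":0,"wy":0,"wz":0},{"tx":1,"ty":0,"tz":0,"wx":0,"wy":0,"wz":0},{"tx":1,"ty":0,"tz":0,"wx":0,"wy":0,"wz":0}]'
python3 -m creep '[{"tx":1,"ty":0,"tz":0,"wx":0,"wy":0,"wz":0},{"tx":1,"ty":0,"tz":0,"wx":0,"wy":0,"wz":0},{"tx":1,"ty":0,"tz":0,"wx":0,"wy":0,"wz":0},{"tx":1,"ty":0,"tz":0,"wx":0,"wy":0,"wz":0},{"tx":1,"ty":0,"tz":0,"wx":0,"wy":0,"wz":0},{"tx":0,"ty":0,"tz":0,"wx":0,"wy":0,"wz":0}]'
```

```text
time_s: 13.4
position: [0.5133, -0.3525, 0.0574]
ee_rot: [0.865, 1.391, -0.865]
contact_force: [-1.2, 1.3, 6.0]
opening: 0.0004
time_s: 14.0
position: [0.514, -0.353, 0.0535]
ee_rot: [0.864, 1.388, -0.865]
contact_force: [-1.0, 0.6, 7.3]
opening: 0.0006
```

```bash
python3 -m creep '[{"tx":1,"ty":0,"tz":0,"wx":0,"wy":0,"wz":0},{"tx":1,"ty":0,"tz":0,"wx":0,"wy":0,"wz":0},{"tx":1,"ty":0,"tz":0,"wx":0,"wy":0,"wz":0},{"tx":0,"ty":0,"tz":0,"wx":0,"wy":0,"wz":0}]'
python3 -m creep '[{"tx":1,"ty":0,"tz":0,"wx":0,"wy":0,"wz":0},{"tx":1,"ty":0,"tz":0,"wx":0,"wy":0,"wz":0},{"tx":0,"ty":0,"tz":0,"wx":0,"wy":0,"wz":0}]'
```

```text
time_s: 14.4
position: [0.5144, -0.3533, 0.0519]
ee_rot: [0.864, 1.386, -0.865]
contact_force: [-0.6, -0.2, 11.9]
opening: 0.0007
time_s: 14.7
position: [0.5146, -0.3534, 0.0516]
ee_rot: [0.863, 1.385, -0.865]
contact_force: [-3.1, 3.7, 18.5]
opening: 0.0005
```

A is home (0.0516 at 18 N). Now over to C.

```bash
python3 -m creep '[{"tx":-10,"ty":0,"tz":0,"wx":0,"wy":0,"wz":0},{"tx":-25,"ty":0,"tz":0,"wx":0,"wy":0,"wz":0},{"tx":0,"ty":-12,"tz":-2,"wx":0,"wy":0,"wz":0},{"tx":0,"ty":-25,"tz":-4,"wx":0,"wy":0,"wz":0},{"tx":0,"ty":-25,"tz":-4,"wx":0,"wy":0,"wz":0},{"tx":0,"ty":-15,"tz":-2,"wx":0,"wy":0,"wz":0},{"tx":0,"ty":0,"tz":0,"wx":0,"wy":0,"wz":0},{"tx":5,"ty":0,"tz":0,"wx":0,"wy":0,"wz":0},{"tx":0,"ty":0,"tz":0,"wx":0,"wy":0,"wz":0}]'
python3 - <<'E'
from h import *
f=viewer.grab_frame("scene");cv2.imwrite("pics/s8.png",cv2.resize(f["pixels"][100:260,340:500],None,fx=3.75,fy=3.75,interpolation=2))
E
```

```text
time_s: 15.6
position: [0.439, -0.375, 0.0749]
ee_rot: [0.865, 1.393, -0.864]
contact_force: [0.2, 0.4, -0.7]
opening: 0.0005
```

View pics/s8.png

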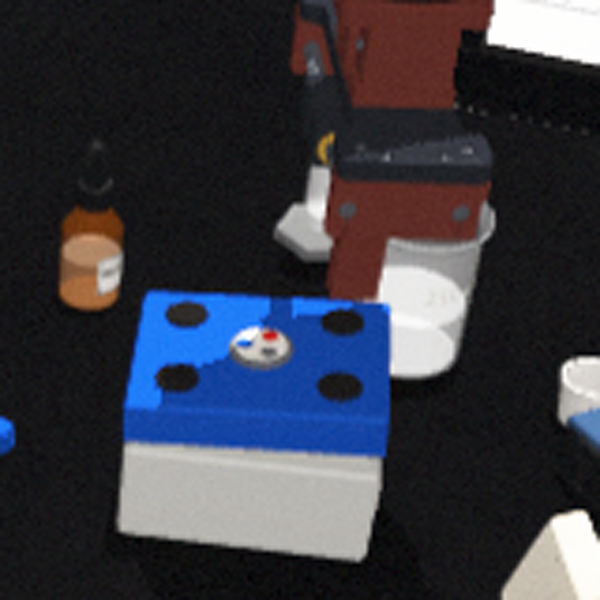

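C is the only corner still up and the tip is above it. The beaker rim is about 85 mm high, and the gripper's body stays above about 130 mm. Pressing C.

```bash
python3 -m creep '[{"tx":6,"ty":0,"tz":1,"wx":0,"wy":0,"wz":0},{"tx":5,"ty":0,"tz":0,"wx":0,"wy":0,"wz":0},{"tx":2,"ty":0,"tz":0,"wx":0,"wy":0,"wz":0},{"tx":1,"ty":0,"tz":0,"wx":0,"wy":0,"wz":0},{"tx":1,"ty":0,"tz":0,"wx":0,"wy":0,"wz":0},{"tx":1,"ty":0,"tz":0,"wx":0,"wy":0,"wz":0},{"tx":1,"ty":0,"tz":0,"wx":0,"wy":0,"wz":0},{"tx":1,"ty":0,"tz":0,"wx":0,"wy":0,"wz":0},{"tx":1,"ty":0,"tz":0,"wx":0,"wy":0,"wz":0},{"tx":1,"ty":0,"tz":0,"wx":0,"wy":0,"wz":0}]'
python3 -m creep '[{"tx":1,"ty":0,"tz":0,"wx":0,"wy":0,"wz":0},{"tx":1,"ty":0,"tz":0,"wx":0,"wy":0,"wz":0},{"tx":1,"ty":0,"tz":0,"wx":0,"wy":0,"wz":0},{"tx":1,"ty":0,"tz":0,"wx":0,"wy":0,"wz":0},{"tx":1,"ty":0,"tz":0,"wx":0,"wy":0,"wz":0},{"tx":0,"ty":0,"tz":0,"wx":0,"wy":0,"wz":0}]'
```

```text
time_s: 16.65
position: [0.4391, -0.3766, 0.057]
ee_rot: [0.865, 1.391, -0.865]
contact_force: [-1.7, 0.8, 5.3]
opening: 0.0004
time_s: 17.25
position: [0.4387, -0.3769, 0.052]
ee_rot: [0.864, 1.392, -0.866]
contact_force: [-3.1, 0.0, 5.3]
opening: 0.0009
```

```bash
python3 -m creep '[{"tx":1,"ty":0,"tz":0,"wx":0,"wy":0,"wz":0},{"tx":1,"ty":0,"tz":0,"wx":0,"wy":0,"wz":0},{"tx":0,"ty":0,"tz":0,"wx":0,"wy":0,"wz":0}]'
```

```text
time_s: 17.55
position: [0.4387, -0.377, 0.0509]
ee_rot: [0.864, 1.391, -0.866]
contact_force: [-4.9, 1.5, 8.6]
opening: 0.0003
```

```bash
python3 -m creep '[{"tx":1,"ty":0,"tz":0,"wx":0,"wy":0,"wz":0},{"tx":1,"ty":0,"tz":0,"wx":0,"wy":0,"wz":0},{"tx":0,"ty":0,"tz":0,"wx":0,"wy":0,"wz":0}]'; python3 -m creep '[{"tx":1,"ty":0,"tz":0,"wx":0,"wy":0,"wz":0},{"tx":0,"ty":0,"tz":0,"wx":0,"wy":0,"wz":0}]'
```

```text
time_s: 17.85
position: [0.4388, -0.3771, 0.0507]
ee_rot: [0.864, 1.39, -0.866]
contact_force: [-7.8, 2.9, 15.3]
opening: 0.0008
time_s: 18.05
position: [0.4388, -0.3772, 0.0506]
ee_rot: [0.864, 1.39, -0.866]
contact_force: [-9.1, 5.0, 19.7]
opening: 0.0005
```

C is home at 0.0506 under 20 N. I'll retreat up and aside, then check.

```bash
python3 -m creep '[{"tx":-8,"ty":0,"tz":0,"wx":0,"wy":0,"wz":0},{"tx":-25,"ty":0,"tz":0,"wx":0,"wy":0,"wz":0},{"tx":-40,"ty":0,"tz":0,"wx":0,"wy":0,"wz":0},{"tx":-40,"ty":0,"tz":0,"wx":0,"wy":0,"wz":0},{"tx":-40,"ty":0,"tz":0,"wx":0,"wy":0,"wz":0},{"tx":-40,"ty":0,"tz":0,"wx":0,"wy":0,"wz":0},{"tx":0,"ty":-20,"tz":5,"wx":0,"wy":0,"wz":0},{"tx":0,"ty":-30,"tz":10,"wx":0,"wy":0,"wz":0},{"tx":0,"ty":-35,"tz":12,"wx":0,"wy":0,"wz":0},{"tx":0,"ty":-35,"tz":12,"wx":0,"wy":0,"wz":0},{"tx":0,"ty":-35,"tz":12,"wx":0,"wy":0,"wz":0},{"tx":0,"ty":-30,"tz":10,"wx":0,"wy":0,"wz":0},{"tx":0,"ty":-15,"tz":5,"wx":0,"wy":0,"wz":0},{"tx":0,"ty":0,"tz":0,"wx":0,"wy":0,"wz":0},{"tx":0,"ty":0,"tz":0,"wx":0,"wy":0,"wz":0}]'
python3 - <<'E'
from h import *
D={}
for n,b in(("top",(405,215,505,320)),("scene",(360,165,455,225))):
    f=viewer.grab_frame(n);cv2.imwrite(f"pics/{n}9.png",f["pixels"])
    try: d,o=discs(f["pixels"],b)
    except Exception as e: print(n,e);continue
    D[n]=(f,d)
    for c,a in d: print(n,c.round(1),a,ray(f,c,.0905).round(4))
if len(D)==2:
    M=lambda f:f["K"]@np.c_[f["R"],f["t"]]
    (f1,d1),(f2,d2)=D["top"],D["scene"]
    for c,a in d1:
        p=ray(f1,c,.0905);q=min(d2,key=lambda e:np.linalg.norm(ray(f2,e[0],.0905)-p))[0]
        X=cv2.triangulatePoints(M(f1),M(f2),c.reshape(2,1),q.reshape(2,1));print("tri",(X[:3]/X[3]).ravel().round(4))
E
```

```text
time_s: 19.55
position: [0.2898, -0.5237, 0.239]
ee_rot: [0.865, 1.392, -0.864]
contact_force: [0.1, 0.3, -0.6]
opening: 0.0007
top [461.6 241.9] 76 [ 0.5131 -0.3524  0.0905]
top [432.9 252.3] 76 [ 0.4958 -0.2993  0.0905]
top [478. 282.] 75 [ 0.4394 -0.3771  0.0905]
top [448.7 292.5] 81 [ 0.4221 -0.3236  0.0905]
scene [389.4 183.8] 50 [ 0.5136 -0.3511  0.0905]
scene [430.6 188.3] 49 [ 0.4396 -0.3752  0.0905]
scene [386.9 200.6] 55 [ 0.496  -0.298   0.0905]
scene [429.9 205.5] 57 [ 0.422  -0.3223  0.0905]
tri [ 0.5136 -0.3525  0.0895]
tri [ 0.4962 -0.2994  0.0895]
tri [ 0.4398 -0.3773  0.0891]
tri [ 0.4223 -0.3238  0.0895]
```

View pics/scene9.png

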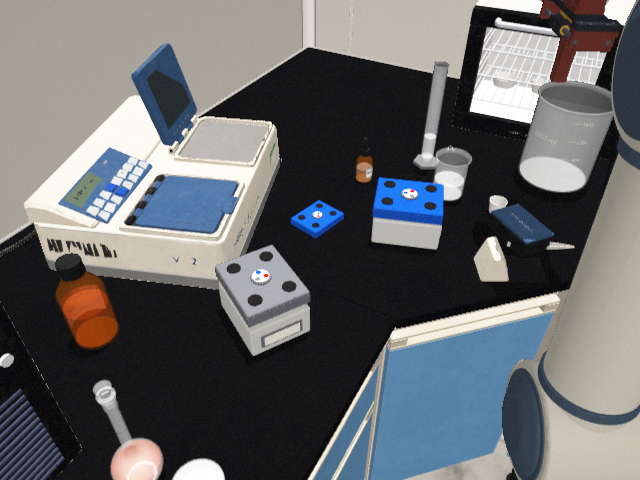

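View pics/top9.png

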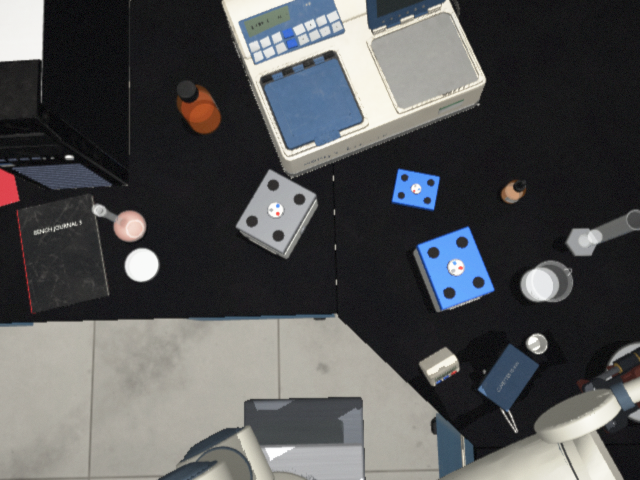

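All four discs triangulate to 89.1–89.5 mm, against 90.5 mm expected when sealed and 97.5 mm at the start, so the lid is level and home. Its centre has moved by less than 1 mm. Grey lid is undisturbed and the arm is clear.

```bash
python3 -c "
from plant import close_job;print(close_job())"
```

```text
the job is handed in; nothing more can be done
None
```

I pressed the larger blue lid home one corner at a time with the fingers shut and handed the job in at about 19.7 s; no verdict is reported. Each corner went to its hard stop under about 18–21 N, and the lid leaned visibly during the first press.

**Last checks:**
- **Height and level:** the four press discs triangulate to 89.1–89.5 mm, so the lid is level. That is about 1 mm under the nominal 90.5 mm when sealed and within the 2 mm calibration.
- **Position:** the lid's centre moved less than 1 mm.
- **Clearance:** the gripper was well clear, with no contact force. The grey lid looked unchanged in both views, though I judged that by eye and did not measure it.

**One disagreement:** contact came with the nominal TCP about 39 mm below where it should have been. The shut fingertips therefore sit about 39 mm behind the stated TCP, as the pictures also showed, so I pressed by force and contact rather than by the stated height.

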